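# Free the mixing ball caught in a bottle neck

### The job

Three clear lacquer bottles stand on the ear-mould bench; in one of them the yellow mixing ball is caught up in the narrow neck. Pick that bottle up and rock it side to side, leaning it well over each way in the direction of its wide side, until the ball drops down into the belly. Then set the bottle upright on the bench again without dropping it, and leave the other two bottles standing where they are.

Things in the scene. Friction and masses are not known exactly. Their poses are not given: they have to be found in the camera images.
- bottle_a_mid (a point): Bottle to free: clear, flat, open top, 134 mm tall, 0.13-0.25 kg, teal rim and base. Belly 44 (x) by 56 (y) mm, up to 62 mm; flat-faced neck 25 (x) by 40 (y) mm from 74 mm to the top, grippable across x or y. Point at its centre, 67 mm above the underside; z up, y the wide side. Lean the top 30 to 40 degrees to -y, hold 0.5 s, then the same to +y: this works the ball down past two tongues inside.
- ball_a: Yellow-green steel ball, 16 mm; origin at its centre. Starts 117 mm above bottle_a's underside, on a teal tongue on the neck's +y inner wall; a second tongue is 28 mm lower on the -y wall. Each reaches 14 mm into the 34 mm wide neck and slopes 6 degrees down to its wall, so the ball stays put until leant well over (up to 25 degrees). In the belly it lies 51 mm below the bottle's centre.
- bottle_b_mid (a point): Centre of another bottle of the same make, 67 mm above its underside, same axes; its ball already lies in the belly. To be left alone.
- bottle_c_mid (a point): Centre of the third bottle, just like bottle_b. To be left alone.

How it is judged:
On the way, in this order (a step that is already met when the one before it is completed fails the run):
1. the bottle is picked up, its ball still caught in the neck (height (world z) of bottle_a_mid above 0.087 m and z of ball_a in the frame of bottle_a_mid above 0 m), for 0.1 s.
2. the ball has dropped into the belly of its bottle (z of ball_a in the frame of bottle_a_mid below -0.02 m), for 0.2 s.
At the end, for the whole second after the job is handed in: The ball lies at the bottom of the belly of bottle_a (its centre at least 35 mm below the bottle's centre); bottle_a stands still and upright (within 10 degrees) on the bench top; the other two bottles stand upright within 30 mm of where they were (z of ball_a in the frame of bottle_a_mid below -0.035 m and distance between ball_a and bottle_a_mid below 0.07 m and height (world z) of bottle_a_mid below 0.077 m and angle between each of bottle_a_mid, bottle_b_mid, bottle_c_mid's own z axis and vertical below 0.17 rad and linear speed of bottle_a below 0.03 m/s and distance of each of bottle_b_mid, bottle_c_mid from where it was at the start of the episode below 0.03 m); the robot touches nothing.
It fails at once if another bottle is pushed more than 40 mm or knocked over (distance of any of bottle_b_mid, bottle_c_mid from where it was at the start of the episode above 0.04 m or angle between any of bottle_b_mid, bottle_c_mid's own z axis and vertical above 0.6 rad).
It fails at once if the bottle is dropped (falls freely more than about 25 mm) (linear speed of bottle_a above 0.7 m/s and contact force between the fingers and bottle_a below 0.05 N and height (world z) of bottle_a_mid above 0.075 m).
It also fails if it takes over 40 s, if anything falls off the work surface, if the arm or the gripper's body presses on something with over 40 N, if the wrist force passes 120 N, or if a joint passes its speed limit or range.

### The arm

A 7-joint arm with a two-finger parallel gripper is mounted at the origin on the work surface. World frame = base frame: x ahead of the robot, y to its left, z up, the work surface at z = 0. Lengths are in m, angles in rad, forces in N, time in s.
With the tool pointing down it reaches from about 0.425 to 0.825 m from the base axis. Payload 3.6 kg.
Tool frame: the origin (TCP) lies between the finger pads; the fingertips stand tcp_to_tips ahead of it and the grasp point (between the pads) lies 2 mm behind it (tcp_to_tips is the distance from the TCP to the fingertips, in m); z points along the fingers, y is the line along which they close (so a half turn about z gives the same grasp; the last joint's range is limited). The gripper opens to 93 mm and grips with 3 to 60 N. Pads are 15 mm wide; open, the fingers measure 128 mm over their backs; the gripper's body (75 mm by 188 mm) begins 65 mm behind the grasp point.
Start: joints at [1.196, 0.615, -0.013, 1.423, 0.008, 1.103, -0.04], TCP at [0.222, -0.611, 0.236] pointing down, gripper open.
Joint ranges: [-3.12, 3.12], [-0.3, 2.06], [-1.34, 1.32], [0.26, 2.42], [-1.36, 4.5], [0.01, 1.98], [-2.84, 2.84]. Speed limits (rad/s): [2.79, 2.79, 3.14, 3.14, 3.14, 3.14, 3.14].

### API

Orientations are given as a unit quaternion [x, y, z, w].
In Python, from rig import * gives the robot as it stands.
- The arm moves only by the shell command python3 -m handwheel 'ROWS' [FORCE]. ROWS is a JSON object of lists of equal length, an entry for each row: "delta_pos": the shift along the tool's x, y, z in mm, a list of three; "rotation": the turn, a rotation vector about the tool's x, y, z in degrees, a list of three; "fingers": the opening, from 0 (shut) to 1 (fully open). In form: {"delta_pos": [[tx, ty, tz], ...], "rotation": [[ax, ay, az], ...], "fingers": [fingers, ...]}. A call has 1 to 20 rows; each row shifts and turns the commanded pose from where the row before left it, along the tool's axes as they then stand; what a row does not reach is not made up. A row lasts 1/8 s, in which the tool goes at most 62.5 mm and 10.7 degrees, less where a joint would pass 70% of its speed; a pose out of reach is approached as far as the arm can. A call is refused whole if a number of a shift passes 62.5 or a number of a turn 10.7, either way. A call with a gripper value outside its range is refused whole. The fingers move at their own pace and stop on an object; FORCE is the grip in N (left out, the last holds). Time passes only in rows, so rows that do not move let the fingers close. It gives the time, the measured TCP pose, the force, the opening and the grip force at its end, in the units of the state.
- get_obs(): the state, without advancing time (a new reading comes with each control period).
- get_image(name): name is "side" or "top"; returns a dict with "image" (384x512x3 uint8, blue, green, red), "K" (3x3 intrinsics, pixels), "R" (3x3) and "t" (3): a world point X has camera coordinates R X + t. Camera axes: x right, y down, z forward; pixel columns grow to the right and rows downward; lengths in m; the calibration is good to about 2 mm. A picture is of the moment at which its call begins. There is no depth.
- hand_in(): hands the job in; it is judged then, once.
The state is a dict: "t": time; "joint_pos": joint angles; "joint_vel": joint speeds; "joint_torque": joint torques, N m; "ee_pos": TCP position; "tool_rot": TCP orientation; "wrist_force": force on the tool from outside, world axes, zero at the start; "moment": the same for the moment, N m; "gripper_width": finger opening in m; "grip_force": force on a finger pad.
Only numpy, scipy, OpenCV 4.12 (cv2) and the standard library are available. Lean on these libraries where they do the work, as an engineer would, in place of code of your own. Each camera call takes 0.05 s, during which the arm holds its last target. There are 200 camera calls.

## Working session

There is one attempt and no reset: what is moved stays moved. The work goes in short steps, Python scripts to look and compute and a shell command to move; the robot and the scene stay as the last step left them, time stands still between calls to the robot, and variables do not carry over. Pictures are saved under pics/ and viewed, at most 10 in all, crops included, and the job is handed in when it is done.

```bash
mkdir -p pics; python3 - <<'E'
from rig import *
import cv2
o=get_obs();print(o)
for n in("side","top"):
    d=get_image(n);cv2.imwrite(f"pics/{n}0.png",d["image"]);print(n,d["K"],d["R"],d["t"])
try: print(tcp_to_tips)
except Exception as e: print(e)
E
ls
```

```text
{'t': 0.0, 'joint_pos': array([ 1.19650019,  0.61590499, -0.01260136,  1.42487775,  0.00808109,
        1.10340307, -0.04039538]), 'joint_vel': array([-8.68524668e-05,  4.11757444e-05,  1.18895469e-03, -1.19782729e-03,
        3.81995687e-04, -6.18261049e-04, -1.09428045e-03]), 'joint_torque': array([ 3.28694750e-04, -4.58937407e+01,  2.09022341e-01, -1.65745175e+01,
       -6.10772870e-02,  2.04070145e-02,  2.27845599e-04]), 'ee_pos': array([ 0.22129003, -0.61038034,  0.23449741]), 'tool_rot': array([ 9.84912658e-01,  1.73047502e-01, -2.33908940e-04, -1.24997926e-03]), 'wrist_force': array([ 0.37600766, -0.13412208, -0.12933563]), 'moment': array([-0.00722524, -0.0036303 , -0.04855544]), 'grip_force': 0.0, 'gripper_width': 0.09308849929455763}
side [[378.30712543   0.         249.47463337]
 [  0.         378.30712543 192.53868516]
 [  0.           0.           1.        ]] [[ 0.99417509 -0.10741591 -0.00881518]
 [-0.07928999 -0.67355076 -0.73487582]
 [ 0.07299988  0.73129419 -0.6781444 ]] [-0.52187554  0.14706339  0.74882017]
top [[444.60806185   0.         252.1728193 ]
 [  0.         444.60806185 187.04777867]
 [  0.           0.           1.        ]] [[-0.02503639 -0.99968501 -0.00174915]
 [-0.98336245  0.02494243 -0.17993376]
 [ 0.17992071 -0.00278484 -0.98367717]] [0.04012381 0.55888452 0.83246945]
0.017
pics
```

View pics/side0.png

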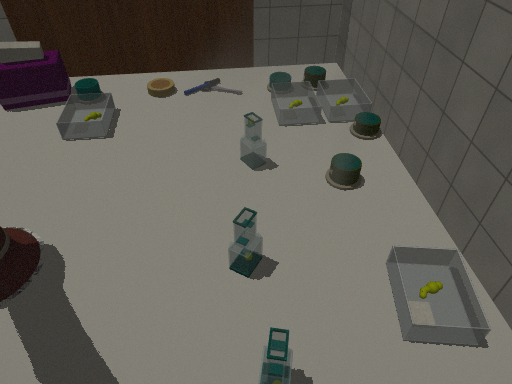

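View pics/top0.png

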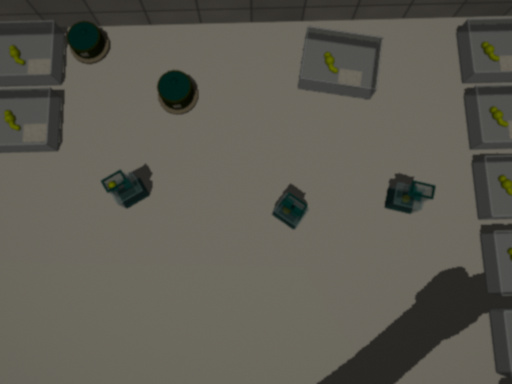

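The side view shows three bottles, at about (253,140), (245,242) and (277,360). The top view shows them at (125,188), (290,208) and (407,195). The yellow in the left one (112,184) sits near the rim, so that looks like bottle_a. I'll check this in enlarged crops.

```bash
python3 - <<'E'
import cv2,numpy as np
s=cv2.imread("pics/side0.png");t=cv2.imread("pics/top0.png")
f=lambda im,x,y:cv2.resize(im[y:y+64,x:x+66],None,fx=6,fy=4.6*1,interpolation=cv2.INTER_CUBIC)
r=lambda im,x,y:cv2.resize(im[y:y+64,x:x+66],(396,296),interpolation=cv2.INTER_CUBIC)
cv2.imwrite("pics/c.png",np.vstack([np.hstack([r(s,220,107),r(t,95,157)]),np.hstack([r(s,212,208),r(t,260,175)])]))
hsv=cv2.cvtColor(t,cv2.COLOR_BGR2HSV)
m=cv2.inRange(hsv,(20,120,60),(40,255,255));n,l,st,c=cv2.connectedComponentsWithStats(m)
for i in range(1,n):print(st[i],c[i])
E
```

```text
[482  42  17  19 155] [489.92258065  50.88387097]
[  9  45  15  20 133] [15.2406015  54.84210526]
[324  52  14  21 154] [329.95454545  62.01298701]
[490 107  18  20 167] [498.58083832 116.30538922]
[  4 110  16  20 145] [ 10.35172414 120.23448276]
[500 175  12  20 145] [506.28965517 183.87586207]
[108 181   7   7  38] [110.89473684 184.21052632]
[509 248   3   7  16] [510.25  251.375]
```

View pics/c.png

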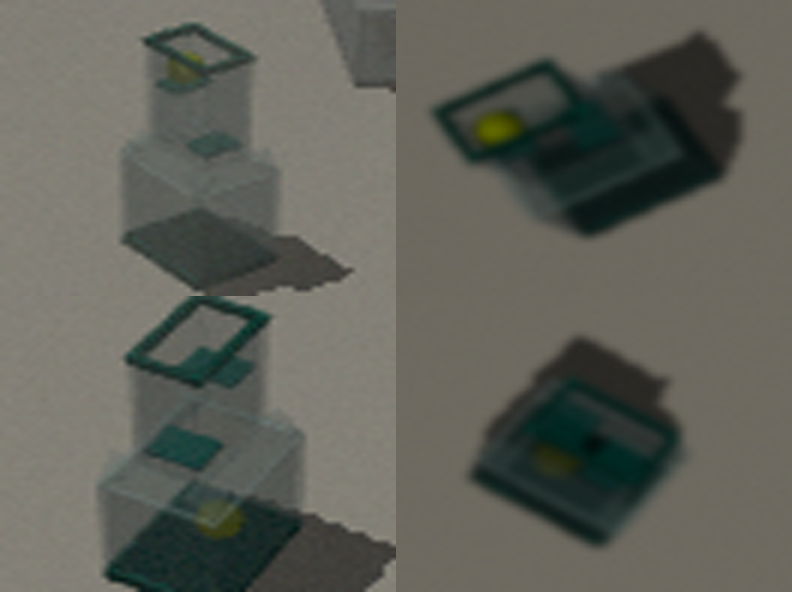

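Confirmed: the left bottle in the top view (the far one in the side view) is bottle_a. Its ball is in the neck at the left/lower end of the rim, which is its +y end. In the top view the rim corners are at about (101,180), (120,170), (126,181) and (108,192).

```bash
cat > h.py <<'E'
from rig import *
import cv2,numpy as np
from scipy.spatial.transform import Rotation as Ro
def ray(d,px,z):
    K,R,t=(np.array(d[k]) for k in("K","R","t"))
    c=-R.T@t;v=R.T@np.linalg.solve(K,[*px,1]);return c+v*(z-c[2])/v[2]
E
python3 - <<'E'
from h import *
top=get_image("top");sd=get_image("side")
P=np.array([ray(top,p,.134) for p in[(101,180.4),(120.3,170),(126,180.8),(107.7,192)]])
Q=np.array([ray(sd,p,.134) for p in[(244.2,115.7),(252.5,112),(262.7,119.5),(254.7,123.2)]])
print(P,P.mean(0));print(Q,Q.mean(0))
for V in(P,Q):
    print([round(float(np.linalg.norm(V[i]-V[i-1])),4) for i in range(4)])
print("ball",ray(top,(110.9,184.2),.117))
print("base top corners",[ray(top,(95+(x-396)/6,157+y/4.625),0) for x,y in[(590,237),(722,178)]])
o=get_obs();print(o['t'],o['ee_pos'],Ro.from_quat(o['tool_rot']).as_matrix().round(3))
# masks of the teal rim: all-teal component near the bottle
for d,roi in((top,(95,157,66,64)),):
    x,y,w,h=roi;hs=cv2.cvtColor(d["image"][y:y+h,x:x+w],cv2.COLOR_BGR2HSV)
    m=cv2.inRange(hs,(78,120,20),(100,255,255))
    for c in cv2.findContours(m,cv2.RETR_CCOMP,cv2.CHAIN_APPROX_NONE)[0]:
        if cv2.contourArea(c)>25: print(cv2.minAreaRect(c),cv2.contourArea(c))
E
```

```text
[[0.56357006 0.29830071 0.134     ]
 [0.58189258 0.26405692 0.134     ]
 [0.56169057 0.25322097 0.134     ]
 [0.5420313  0.28551425 0.134     ]] [0.56229613 0.27527321 0.134     ]
[[0.54375021 0.2803258  0.134     ]
 [0.56532239 0.29471766 0.134     ]
 [0.58529789 0.25820632 0.134     ]
 [0.56474741 0.24459185 0.134     ]] [0.56477947 0.26946041 0.134     ]
[0.025, 0.0388, 0.0229, 0.0378]
[0.0414, 0.0259, 0.0416, 0.0247]
ball [0.55950114 0.28567972 0.117     ]
base top corners [array([0.53067933, 0.28725816, 0.        ]), array([0.55648684, 0.24182398, 0.        ])]
0.2 [ 0.22136284 -0.61067183  0.23494205] [[ 0.94   0.341 -0.001]
 [ 0.341 -0.94   0.001]
 [-0.    -0.002 -1.   ]]
((42.14100646972656, 39.645057678222656), (11.674962043762207, 25.845949172973633), 40.10090255737305) 87.5
((25.022123336791992, 30.668140411376953), (13.64045238494873, 22.671371459960938), 48.8140754699707) 96.5
```

```bash
cat > go.py <<'E'
# print remaining offset in tool axes to world target x y z and tool-y yaw (deg)
from h import *
import sys
T=np.array([float(a) for a in sys.argv[1:4]]);yaw=np.radians(float(sys.argv[4]))
o=get_obs();R=Ro.from_quat(o['tool_rot']).as_matrix()
y=np.array([np.cos(yaw),np.sin(yaw),0]);z=np.array([0,0,-1.]);G=np.c_[np.cross(y,z),y,z]
print(round(o['t'],2),o['ee_pos'].round(4),"shift mm, in tool axes now",(1e3*R.T@(T-o['ee_pos'])).round(1),"in target axes",(1e3*G.T@(T-o['ee_pos'])).round(1),"rot",np.degrees(Ro.from_matrix(R.T@G).as_rotvec()).round(2))
print("F",o['wrist_force'].round(2),"w",round(o['gripper_width'],4),"grip",round(o['grip_force'],2),"q",o['joint_pos'].round(2))
E
python3 -m handwheel '{"delta_pos":[[43,-23,0],[43,-23,0],[43,-23,0],[43,-23,0],[43,-23,0],[43,-23,0],[43,-23,0],[43,-23,0],[43,-23,0],[43,-23,0],[0,0,0]],"rotation":[[0,0,-1],[0,0,-1],[0,0,-1],[0,0,-1],[0,0,-1],[0,0,-1],[0,0,-1],[0,0,-1],[0,0,-1],[0,0,-0.6],[0,0,0]],"fingers":[1,1,1,1,1,1,1,1,1,1,1]}' 30; python3 go.py 0.563 0.273 0.235 -60.4
```

```text
t: 1.58
ee_pos: [0.5202, -0.2186, 0.2355]
tool_rot: [0.966, 0.26, 0.001, -0.001]
wrist_force: [-0.5, -0.4, -0.7]
gripper_width: 0.0928
grip_force: 0.0
1.57 [ 0.5202 -0.2186  0.2355] shift mm, in tool axes now [ 283.5 -404.     2.3] in target axes [ 280.1 -406.3    0.5] rot [-0.13 -0.17  0.48]
F [-0.53 -0.4  -0.66] w 0.0928 grip 0.0 q [ 0.43  0.48 -0.11  1.68  0.05  0.99 -0.74]
```

```bash

python3 -m handwheel '{"delta_pos":[[28,-40,0],[28,-40,0],[28,-40,0],[28,-40,0],[28,-40,0],[28,-40,0],[28,-40,0],[28,-40,0],[28,-40,0],[28,-40,0],[0,0,0],[0,0,0]],"rotation":[[0,0,0.5],[0,0,0],[0,0,0],[0,0,0],[0,0,0],[0,0,0],[0,0,0],[0,0,0],[0,0,0],[0,0,0],[0,0,0],[0,0,0]],"fingers":[1,1,1,1,1,1,1,1,1,1,1,1]}'; python3 go.py 0.563 0.273 0.106 -60.4
```

```text
t: 3.08
ee_pos: [0.5683, 0.2593, 0.2353]
tool_rot: [0.968, 0.25, -0.0, 0.001]
wrist_force: [-0.1, 0.1, -1.2]
gripper_width: 0.0928
grip_force: 0.0
3.08 [0.5683 0.2593 0.2353] shift mm, in tool axes now [  2.2 -14.7 129.2] in target axes [  2.2 -14.5 129.3] rot [ 0.1   0.08 -0.67]
F [-0.14  0.11 -1.16] w 0.0928 grip 0.0 q [-0.38  0.58 -0.14  1.5   0.09  1.07 -1.61]
```

```bash

python3 -m handwheel '{"delta_pos":[[2,-15,0],[0,0,25],[0,0,25],[0,0,25],[0,0,25],[0,0,15],[0,0,14],[0,0,0]],"rotation":[[0,0,-0.7],[0,0,0],[0,0,0],[0,0,0],[0,0,0],[0,0,0],[0,0,0],[0,0,0]],"fingers":[1,1,1,1,1,1,1,1]}'; python3 go.py 0.563 0.273 0.106 -60.4
python3 - <<'E'
from h import *
s=get_image("side")["image"][85:185,190:323];t=get_image("top")["image"][140:240,60:193]
cv2.imwrite("pics/d.png",np.hstack([cv2.resize(a,(400,300),interpolation=cv2.INTER_CUBIC) for a in(s,t)]))
E
```

```text
t: 4.08
ee_pos: [0.5619, 0.2751, 0.106]
tool_rot: [0.967, 0.256, -0.001, 0.0]
wrist_force: [0.0, 0.3, 0.2]
gripper_width: 0.0929
grip_force: 0.0
4.08 [0.5619 0.2751 0.106 ] shift mm, in tool axes now [-0.1  2.4 -0. ] in target axes [-0.1  2.4 -0. ] rot [-0.01  0.09  0.12]
F [0.02 0.33 0.15] w 0.0929 grip 0.0 q [-0.41  0.72 -0.13  1.63  0.12  0.8  -1.65]
```

View pics/d.png

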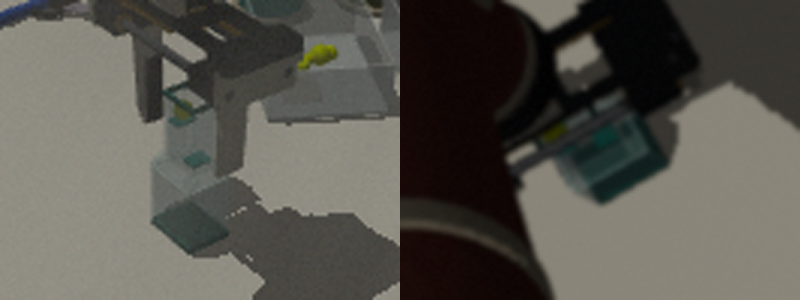

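The neck stands between the open fingers in the side crop (neck at about (185,125), fingers at (148,80) and (230,120)), and the ball is still in the neck. I'll close the gripper.

```bash

python3 -m handwheel '{"delta_pos":[[0,1.5,0],[0,0,0],[0,0,0],[0,0,0],[0,0,0],[0,0,0],[0,0,0],[0,0,0]],"rotation":[[0,0,0],[0,0,0],[0,0,0],[0,0,0],[0,0,0],[0,0,0],[0,0,0],[0,0,0]],"fingers":[0.8,0.7,0.6,0.5,0.4,0.3,0.2,0.2]}' 30; python3 go.py 0.563 0.273 0.106 -60.4
```

```text
t: 5.18
ee_pos: [0.5629, 0.2745, 0.1067]
tool_rot: [0.967, 0.257, -0.0, -0.0]
wrist_force: [-0.3, -0.4, -1.1]
gripper_width: 0.0397
grip_force: 30.0
5.17 [0.5629 0.2745 0.1067] shift mm, in tool axes now [-0.6  1.3  0.7] in target axes [-0.6  1.3  0.7] rot [-0.03  0.    0.14]
F [-0.28 -0.42 -1.13] w 0.0397 grip 29.99 q [-0.41  0.72 -0.13  1.63  0.12  0.8  -1.65]
```

```bash

python3 -m handwheel '{"delta_pos":[[0,0,-10],[0,0,-20],[0,0,-20],[0,0,-20],[0,0,-20],[0,0,-10],[0,0,0],[0,0,0]],"rotation":[[0,0,0],[0,0,0],[0,0,0],[0,0,0],[0,0,0],[0,0,0],[0,0,0],[0,0,0]],"fingers":[0.2,0.2,0.2,0.2,0.2,0.2,0.2,0.2]}'; python3 go.py 0.563 0.273 0.106 -60.4
python3 -m handwheel '{"delta_pos":[[0,0,0],[0,0,0],[0,0,0],[0,0,0],[0,0,0],[0,0,0],[0,0,0],[0,0,0],[0,0,0],[0,0,0],[0,0,0],[0,0,0]],"rotation":[[5,0,0],[5,0,0],[5,0,0],[5,0,0],[5,0,0],[5,0,0],[5,0,0],[0,0,0],[0,0,0],[0,0,0],[0,0,0],[0,0,0]],"fingers":[0.2,0.2,0.2,0.2,0.2,0.2,0.2,0.2,0.2,0.2,0.2,0.2]}'; python3 go.py 0.563 0.273 0.197 -60.4
python3 - <<'E'
from h import *
s=get_image("side")["image"][60:160,190:323];t=get_image("top")["image"][140:240,60:193]
cv2.imwrite("pics/e.png",np.hstack([cv2.resize(a,(400,300),interpolation=cv2.INTER_CUBIC) for a in(s,t)]))
E
```

```text
t: 6.18
ee_pos: [0.5625, 0.2737, 0.2058]
tool_rot: [0.967, 0.257, -0.001, 0.0]
wrist_force: [0.3, -0.3, -2.5]
gripper_width: 0.0395
grip_force: 30.0
6.17 [0.5625 0.2737 0.2058] shift mm, in tool axes now [ 0.3  0.9 99.8] in target axes [ 0.1  0.9 99.8] rot [0.   0.12 0.13]
F [ 0.34 -0.28 -2.46] w 0.0395 grip 29.99 q [-0.4   0.61 -0.15  1.53  0.1   1.01 -1.63]
t: 7.68
ee_pos: [0.5629, 0.2746, 0.207]
tool_rot: [0.922, 0.245, -0.077, -0.29]
wrist_force: [0.2, -0.1, -2.1]
gripper_width: 0.0397
grip_force: 30.0
7.67 [0.5629 0.2746 0.207 ] shift mm, in tool axes now [-0.7  6.9  7.4] in target axes [-0.7  1.4 10. ] rot [-3.497e+01  2.000e-02  1.800e-01]
F [ 0.19 -0.07 -2.08] w 0.0397 grip 30.0 q [ 0.02  0.75 -0.45  1.48 -0.34  1.11 -1.21]
```

View pics/e.png

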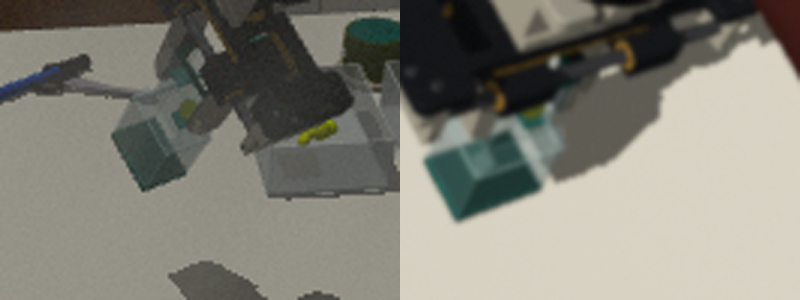

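The bottle is held leaning. The ball, at about (188,110) in the side crop, has moved down to the lower tongue near the shoulder. Now I'll lean it the other way.

```bash

python3 -m handwheel '{"delta_pos":[[0,0,0],[0,0,0],[0,0,0],[0,0,0],[0,0,0],[0,0,0],[0,0,0],[0,0,0],[0,0,0],[0,0,0],[0,0,0],[0,0,0],[0,0,0],[0,0,0],[0,0,0],[0,0,0],[0,0,0],[0,0,0],[0,0,0],[0,0,0]],"rotation":[[-5,0,0],[-5,0,0],[-5,0,0],[-5,0,0],[-5,0,0],[-5,0,0],[-5,0,0],[-5,0,0],[-5,0,0],[-5,0,0],[-5,0,0],[-5,0,0],[-5,0,0],[-5,0,0],[0,0,0],[0,0,0],[0,0,0],[0,0,0],[0,0,0],[0,0,0]],"fingers":[0.2,0.2,0.2,0.2,0.2,0.2,0.2,0.2,0.2,0.2,0.2,0.2,0.2,0.2,0.2,0.2,0.2,0.2,0.2,0.2]}'; python3 go.py 0.563 0.273 0.206 -60.4
python3 - <<'E'
from h import *
s=get_image("side")["image"][60:160,190:323];t=get_image("top")["image"][140:240,60:193]
cv2.imwrite("pics/f.png",np.hstack([cv2.resize(a,(400,300),interpolation=cv2.INTER_CUBIC) for a in(s,t)]))
E
```

```text
t: 10.28
ee_pos: [0.5631, 0.274, 0.2068]
tool_rot: [0.922, 0.245, 0.077, 0.29]
wrist_force: [-0.4, 0.2, -2.5]
gripper_width: 0.0395
grip_force: 30.0
10.28 [0.5631 0.274  0.2068] shift mm, in tool axes now [-0.6  0.3  1.1] in target axes [-0.6  0.8  0.8] rot [34.98 -0.05  0.11]
F [-0.36  0.23 -2.52] w 0.0395 grip 30.0 q [-0.85  0.68  0.16  1.56  0.56  1.11 -2.08]
```

View pics/f.png

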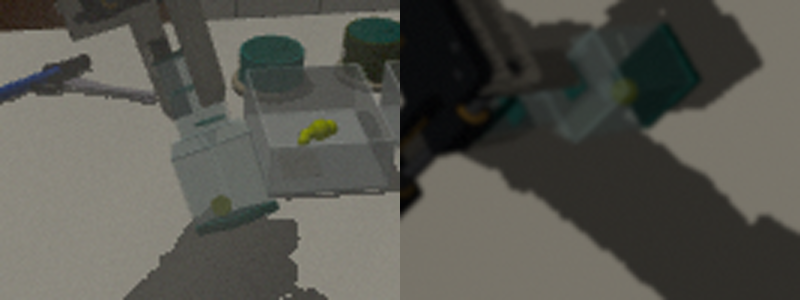

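The ball is in the belly: (221,205) in the side crop, (625,92) in the top crop. Next I'll bring the bottle upright and lower it almost to the bench.

```bash

python3 -m handwheel '{"delta_pos":[[0,0,0],[0,0,0],[0,0,0],[0,0,0],[0,0,0],[0,0,0],[0,0,0],[0,0,0],[0,0,20],[0,0,20],[0,0,20],[0,0,20],[0,0,10],[0,0,4],[0,0,0],[0,0,0]],"rotation":[[5,0,0],[5,0,0],[5,0,0],[5,0,0],[5,0,0],[5,0,0],[5,0,0],[0,0,0],[0,0,0],[0,0,0],[0,0,0],[0,0,0],[0,0,0],[0,0,0],[0,0,0],[0,0,0]],"fingers":[0.2,0.2,0.2,0.2,0.2,0.2,0.2,0.2,0.2,0.2,0.2,0.2,0.2,0.2,0.2,0.2]}'; python3 go.py 0.563 0.274 0.1065 -60.4
```

```text
t: 12.38
ee_pos: [0.5636, 0.2744, 0.1135]
tool_rot: [0.967, 0.257, 0.001, -0.0]
wrist_force: [0.1, -0.5, -2.6]
gripper_width: 0.0403
grip_force: 30.0
12.38 [0.5636 0.2744 0.1135] shift mm, in tool axes now [-0.7  0.1  7. ] in target axes [-0.7  0.1  7. ] rot [ 0.01 -0.09  0.13]
F [ 0.05 -0.52 -2.63] w 0.0403 grip 30.0 q [-0.41  0.71 -0.13  1.63  0.11  0.81 -1.64]
```

```bash

python3 -m handwheel '{"delta_pos":[[0,0,2],[0,0,2],[0,0,1],[0,0,1],[0,0,0.5],[0,0,0],[0,0,0]],"rotation":[[0,0,0],[0,0,0],[0,0,0],[0,0,0],[0,0,0],[0,0,0],[0,0,0]],"fingers":[0.2,0.2,0.2,0.2,0.2,0.2,0.2]}'; python3 go.py 0.563 0.274 0.1065 -60.4
```

```text
t: 13.25
ee_pos: [0.5631, 0.2742, 0.1066]
tool_rot: [0.967, 0.257, 0.0, -0.0]
wrist_force: [-0.5, -0.1, 2.8]
gripper_width: 0.0396
grip_force: 30.0
13.25 [0.5631 0.2742 0.1066] shift mm, in tool axes now [-0.2  0.1  0.1] in target axes [-0.2  0.1  0.1] rot [ 0.   -0.02  0.13]
F [-0.46 -0.14  2.81] w 0.0396 grip 30.0 q [-0.41  0.72 -0.13  1.63  0.12  0.8  -1.64]
```

Contact force shows (+2.8 N against the earlier -2.6 N), so the bottle is on the bench. I'll open slowly, rise and look.

```bash

python3 -m handwheel '{"delta_pos":[[0,0,0],[0,0,0],[0,0,0],[0,0,0],[0,0,0],[0,0,0],[0,0,-10],[0,0,-20],[0,0,-30],[0,0,-30],[0,0,-30],[0,0,0],[0,0,0]],"rotation":[[0,0,0],[0,0,0],[0,0,0],[0,0,0],[0,0,0],[0,0,0],[0,0,0],[0,0,0],[0,0,0],[0,0,0],[0,0,0],[0,0,0],[0,0,0]],"fingers":[0.45,0.5,0.6,0.7,0.85,1,1,1,1,1,1,1,1]}'; python3 go.py 0.563 0.274 0.226 -60.4
python3 - <<'E'
from h import *
s=get_image("side")["image"][:,110:360]
cv2.imwrite("pics/g.png",cv2.resize(s,(390,600),interpolation=cv2.INTER_CUBIC))
E
```

```text
t: 14.88
ee_pos: [0.5626, 0.2738, 0.2257]
tool_rot: [0.967, 0.257, -0.001, 0.0]
wrist_force: [1.1, -0.3, -0.3]
gripper_width: 0.0932
grip_force: 0.0
14.88 [0.5626 0.2738 0.2257] shift mm, in tool axes now [ 0.5  0.1 -0.3] in target axes [ 0.5  0.1 -0.3] rot [-0.    0.07  0.13]
F [ 1.07 -0.3  -0.29] w 0.0932 grip 0.0 q [-0.4   0.59 -0.14  1.51  0.09  1.05 -1.62]
```

View pics/g.png

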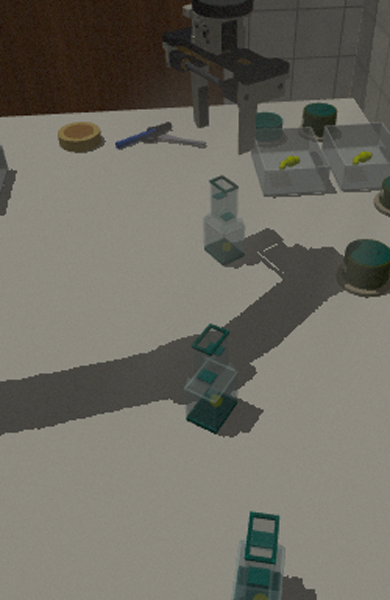

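Bottle_a stands upright at about (224,225) with its ball at the bottom of the belly (226,248). The other two bottles, at about (212,380) and (260,560), still stand in place, and the gripper is clear.

```bash
python3 -c "
from rig import *
print(hand_in())"
```

```text
the job is handed in; nothing more can be done
None
```

I freed the ball in bottle_a: it lies at the bottom of the belly, the bottle is upright on the bench, the other two bottles were not touched, and I handed the job in at about 15 s; no verdict was returned.

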